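# Turn the rose soap puck on its curing board

### The arm

A 7-joint arm with a two-finger parallel gripper is mounted at the origin on the work surface. World frame = base frame: x ahead of the robot, y to its left, z up, the work surface at z = 0. Lengths are in mm, angles in rad, forces in N, time in s.
With the tool pointing down it reaches from about 400 to 850 mm from the base axis. Payload 4.4 kg.
Tool frame: the origin (TCP) lies between the finger pads; the fingertips stand 17 mm ahead of it and the grasp point (between the pads) lies 2 mm behind it (manip.finger_overhang is the distance from the TCP to the fingertips, in mm); z points along the fingers, y is the line along which they close (so a half turn about z gives the same grasp; the last joint's range is limited). The gripper opens to 94 mm and grips with 3 to 60 N. Pads are 16 mm wide; open, the fingers measure 119 mm over their backs; the gripper's body (75 mm by 177 mm) begins 78 mm behind the grasp point.
Start: joints at [-1.351, 0.628, 0.038, 1.517, -0.027, 0.996, -0.02], TCP at [183.226, 623.656, 202.478] pointing down, gripper open.
Joint ranges: [-3.06, 3.06], [-0.37, 2.12], [-1.25, 1.32], [0.18, 2.47], [-1.1, 4.24], [0.23, 1.98], [-2.94, 2.94]. Speed limits (rad/s): [2.57, 2.57, 3.14, 3.14, 3.14, 3.14, 3.14].

### API

Orientations are given as [roll, pitch, yaw] about the fixed x, y, z axes, in that order (R = Rz(yaw) Ry(pitch) Rx(roll)).
In Python, from station import manip gives the robot as it stands.
- The arm moves only by the shell command python3 -m pendant 'ROWS'. ROWS is JSON, a list of rows, each an object of numbers: "x", "y", "z": the shift along the tool's x, y, z normalised to -1 to 1, where 1 is 0.025 m; "roll": the turn about the tool's z normalised to -1 to 1, where 1 is 5 degrees; "gripper": the opening, from 0 (shut) to 1 (fully open). In form: [{"x": .., "y": .., "z": .., "roll": .., "gripper": ..}, ...]. A call has 1 to 20 rows; each row shifts and turns the commanded pose from where the row before left it, along the tool's axes as they then stand; what a row does not reach is not made up. A row lasts 1/8 s, in which the tool goes at most 62.5 mm and 10.7 degrees, less where a joint would pass 70% of its speed; a pose out of reach is approached as far as the arm can. A call with a number of a shift or a turn outside -1 to 1 is refused whole. A call with a gripper value outside its range is refused whole. The fingers move at their own pace and stop on an object; the grip force is fixed at half the most. Time passes only in rows, so rows that do not move let the fingers close. It gives the time, the measured TCP pose, the force, the opening and the grip force at its end, in the units of the state.
- manip.observe(): the state, without advancing time (a new reading comes with each control period).
- manip.read_camera(name): name is "scene" or "top" or "wrist"; returns the picture (420x560x3 uint8, red, green, blue); there is no depth.
- manip.get_calibration(name): a dict with "intrinsics" (3x3 intrinsics, pixels), "pose" (4x4, takes a point from camera to world coordinates). Camera axes: x right, y up, looking along -z (the intrinsics and any distortion apply to the point x, -y, -z); pixel columns grow to the right and rows downward; lengths in mm; the calibration is good to about 2 mm. The wrist camera is an equidistant fisheye: a pixel r from the principal point sees the ray r / f radians off the axis. A picture is of the moment at which its call begins: read the wrist's pose just before it. get_calibration takes no time and is no camera call; for the wrist camera it gives the pose at the moment of the call.
- manip.sign_off(): hands the job in; it is judged then, once.
The state is a dict: "time": time; "q": joint angles; "qvel": joint speeds; "tau": joint torques, N m; "ee_pos": TCP position; "orientation": TCP orientation; "ft_force": force on the tool from outside, world axes, zero at the start; "ft_torque": the same for the moment, N m; "grip_width": finger opening in mm; "grasp_force": force on a finger pad.
Only numpy, scipy, OpenCV 4.12 (cv2) and the standard library are available. Lean on these libraries where they do the work, as an engineer would, in place of code of your own. Each camera call takes 0.05 s, during which the arm holds its last target. There are 200 camera calls.

### The job

Pick up the spatula and use it to turn over the rose-red soap puck: lift its overhanging front edge with the blade and tip it over the step, so that it ends lying flat on the white upper deck of the board with its cream side up. Touch the puck with the spatula only, leave the green puck as it lies, and finally lay the spatula flat on the bench and let go.

Things in the scene. Friction and masses are not known exactly. Their poses are not given: they have to be found in the camera images.
- spatula: Steel turner with dark wooden handle, lying flat on the bench, 130 g. Origin: underside, below the handle's grip point; x points to the blade, z up. Handle: bar 18 mm wide (y), 26 mm high, x = -65 to 55 mm, z = 0 to 26. A thin neck (below z = 16) leads to the blade: 3 mm thick (z = 0 to 3), 60 mm wide, from x = 90 to its front edge at x = 170 mm.
- rose_puck: Round soap puck, 90 mm diameter, 18 mm thick, 80 to 155 g: rose-red upper half, cream lower half. Origin: centre of the cream face; z points out of the red face (up at the start, down once turned). Lies on the board's lower deck, far rim 1 to 5 mm short of the step, so that about 35 mm of it overhangs the board's front.
- green_puck: Puck of the same size and kind, green upper half and cream lower half, lying likewise on the same board about 140 mm to one side. Leave it. Origin: centre of its cream face.
- board: Fixed pine board, 290 mm wide (y), solid to the bench. Origin: bench level, under the middle of the step; x points away from the robot, z up. Lower deck x = -58 to 0 mm, top z = 30, front face upright, open bench before it. 6 mm step at x = 0 (stops a puck's rim). White upper deck x = 0 to 125, top z = 36, with 14 mm high strips on it along the far edge and the sides (inner faces y = +-133).
Things that resemble listed ones, but are neither listed nor needed, are in the scene too. Of the things like the spatula, leave any that is orange, purple or turquoise; of the rest the larger one is meant.

How it is judged (in metres and radians):
On the way, in this order (a step that is already met when the one before it is completed fails the run):
1. the rose puck's edge is lifted by the spatula (angle between rose_puck's own z axis and vertical above 0.3 rad and contact force between spatula and rose_puck above 0.05 N).
2. the rose puck lies turned over, cream side up, on the upper deck (angle between rose_puck's own z axis and vertical above 2.96 rad and x of rose_puck in the frame of board above 0.015 m), for 0.2 s.
At the end, for the whole second after the job is handed in: The rose puck lies at rest on the upper deck, cream side up, within 10 degrees of flat, its centre 15 to 110 mm beyond the step and within 120 mm of the board's middle; the spatula lies at rest flat on the bench (within 10 degrees, its underside less than 15 mm above the bench) (all of step 2 and x of rose_puck in the frame of board below 0.11 m and y of rose_puck in the frame of board between -0.12 and 0.12 m and z of rose_puck in the frame of board between 0.048 and 0.062 m and linear speed of each of rose_puck, spatula below 0.02 m/s and height (world z) of spatula below 0.015 m and angle between spatula's own z axis and vertical below 0.17 rad); the robot touches nothing.
It fails at once if the green puck is moved by more than 15 mm (distance of green_puck from where it was at the start of the episode above 0.015 m).
It fails at once if the green puck is tipped by more than 15 degrees (angle between green_puck's own z axis and vertical above 0.26 rad).
It fails at once if the fingers touch the rose puck (contact force between the fingers and rose_puck above 0.3 N).
It fails at once if the arm touches the rose puck (contact force between the arm and rose_puck above 0.3 N).
It also fails if it takes over 45 s, if anything falls off the work surface, if the arm or the gripper's body presses on something with over 40 N, if the wrist force passes 120 N, or if a joint passes its speed limit or range.

## Working session

There is one attempt and no reset: what is moved stays moved. The work goes in short steps, Python scripts to look and compute and a shell command to move; the robot and the scene stay as the last step left them, time stands still between calls to the robot, and variables do not carry over. Pictures are saved under pics/ and viewed, at most 10 in all, crops included, and the job is handed in when it is done.

```bash
mkdir -p pics; python3 - <<'E'
from station import manip
import cv2,numpy as np
s=manip.observe();print(s['time'],s['ee_pos'],s['orientation'],s['grip_width'])
for n in ['scene','top']:
    im=manip.read_camera(n);cv2.imwrite(f'pics/{n}0.png',im[:,:,::-1])
    c=manip.get_calibration(n);print(n,c)
E
ls
```

```text
0.0 [183.03139673 622.99624179 201.60141076] [-3.13974159e+00  2.59785493e-05  2.85582225e+00] 93.82565410795578
scene {'intrinsics': array([[446.55223619,   0.        , 276.12932073],
       [  0.        , 446.55223619, 202.22385813],
       [  0.        ,   0.        ,   1.        ]]), 'pose': array([[ 8.37307241e-01, -4.52361580e-01,  3.07059578e-01,
         8.26678050e+02],
       [ 5.46727167e-01,  6.95287193e-01, -4.66545950e-01,
        -5.23101876e+02],
       [-2.44712869e-03,  5.58520116e-01,  8.29487367e-01,
         8.42363972e+02],
       [ 0.00000000e+00,  0.00000000e+00,  0.00000000e+00,
         1.00000000e+00]])}
top {'intrinsics': array([[484.70990171,   0.        , 277.79938052],
       [  0.        , 484.70990171, 199.13189811],
       [  0.        ,   0.        ,   1.        ]]), 'pose': array([[-6.28162905e-03,  9.80877140e-01, -1.94526546e-01,
         3.02898281e+02],
       [-9.99973015e-01, -5.42056099e-03,  4.95847588e-03,
        -9.55131435e+01],
       [ 3.80921263e-03,  1.94552444e-01,  9.80884721e-01,
         1.17707914e+03],
       [ 0.00000000e+00,  0.00000000e+00,  0.00000000e+00,
         1.00000000e+00]])}
pics
```

View pics/top0.png

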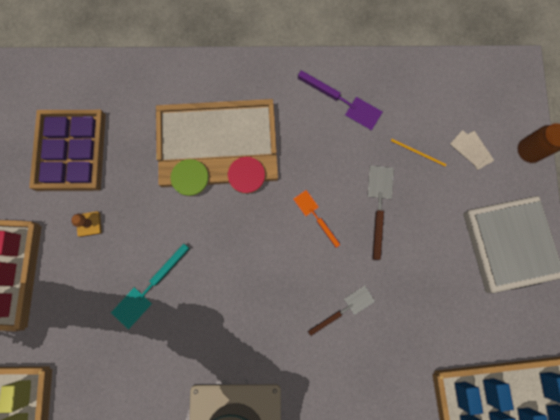

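View pics/scene0.png

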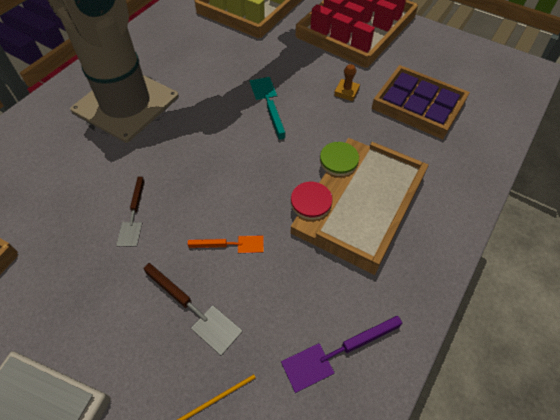

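Top view: the candidate spatulas are purple (340,98), orange (317,218), turquoise (150,285), small steel (340,310) and large steel (378,215). I choose the large steel one. The rose puck is at (246,175), the green puck at (189,177) and the board deck at (216,133). Next I check that choice in a close crop and measure.

```bash
cat > h.py <<'E'
import cv2,numpy as np
from station import manip
def ray(n,uv,z,cal=None):
    c=cal or manip.get_calibration(n);K,P=c['intrinsics'],c['pose']
    uv=np.atleast_2d(np.float64(uv));d=np.c_[(uv[:,0]-K[0,2])/K[0,0],-(uv[:,1]-K[1,2])/K[1,1],-np.ones(len(uv))]@P[:3,:3].T
    o=P[:3,3];return (o+d*((z-o[2])/d[:,2])[:,None])[:,:2]
def blob(mask,near):
    n,l,s,c=cv2.connectedComponentsWithStats(mask.astype(np.uint8))
    ks=[k for k in range(1,n) if s[k,4]>40];k=min(ks,key=lambda k:np.hypot(*(c[k]-near)))
    return (l==k),c[k],s[k]
E
python3 - <<'E'
from h import *
for n,seeds in [('top',dict(rose=(246,175),green=(189,177),deck=(216,133),handle=(377,235),blade=(381,182))),('scene',dict(rose=(312,200),green=(339,157),deck=(368,200),handle=(167,285),blade=(217,330)))]:
    im=cv2.imread(f'pics/{n}0.png').astype(int);b,g,r=im[...,0],im[...,1],im[...,2];mx=im.max(2);mn=im.min(2)
    hsv=cv2.cvtColor(im.astype(np.uint8),cv2.COLOR_BGR2HSV)
    for k,p in seeds.items(): print(n,k,im[p[1],p[0]],hsv[p[1],p[0]])
    M=dict(rose=(r>140)&(g<70),green=(g>110)&(b<70)&(r<150),deck=(mn>105),blade=(mn>125),handle=(r>1.6*b)&(mx<110)&(r<1.0*110))
    Z=dict(rose=48,green=48,deck=36,blade=3,handle=26)
    for k,p in seeds.items():
        m,c,s=blob(M[k],p)
        cnt=max(cv2.findContours(m.astype(np.uint8),cv2.RETR_EXTERNAL,cv2.CHAIN_APPROX_NONE)[0],key=len)[:,0]
        w=ray(n,cnt,Z[k]);rc=cv2.minAreaRect(w.astype(np.float32))
        print(n,k,c.round(1),s[4],'ctr',np.round(rc[0],1),'size',np.round(rc[1],1),round(rc[2],1))
        if k in('rose','green'): print('   circ',cv2.fitEllipse(w.astype(np.float32)))
im=cv2.imread('pics/top0.png')
a=cv2.resize(im[155:275,280:400],None,fx=4,fy=4,interpolation=cv2.INTER_CUBIC)
cv2.imwrite('pics/crop1.png',a)
E
```

```text
top rose [ 70  53 171] [176 176 171]
top green [ 51 135 110] [ 39 159 135]
top deck [142 160 170] [ 19  42 170]
top handle [32 46 76] [ 10 148  76]
top blade [124 130 132] [ 23  15 132]
top rose [245.8 174.2] 1007 ctr [587.8 -24.1] size [84.  86.5] 90.0
   circ ((588.3977661132812, -24.843551635742188), (83.79889678955078, 86.3615951538086), 72.72447967529297)
top green [188.1 176.3] 1083 ctr [582.3 114.7] size [88.7 88.5] 1.3
   circ ((584.116455078125, 113.30825805664062), (87.28766632080078, 89.24182891845703), 150.8256072998047)
top deck [216. 133.] 4992 ctr [697.   49.6] size [121.3 262.9] 3.1
top handle [377.9 234.5] 329 ctr [ 444.3 -340. ] size [ 16.4 114.7] 83.5
top blade [472.2 148.3] 863 ctr [ 664.8 -597.7] size [105.3  68.1] 43.9
scene rose [ 53  37 165] [176 198 165]
scene green [ 30 123  92] [ 40 193 123]
scene deck [128 151 162] [ 20  54 162]
scene handle [14 32 66] [ 10 201  66]
scene blade [127 139 138] [ 33  22 139]
scene rose [311.3 197.9] 1064 ctr [589.4 -25.1] size [86.8 83.8] 33.0
   circ ((589.5953369140625, -24.688613891601562), (84.86393737792969, 85.93323516845703), 144.944091796875)
scene green [339.4 155.9] 865 ctr [584.4 111.7] size [86.1 83.7] 33.0
   circ ((583.8875122070312, 111.74361419677734), (84.07453918457031, 85.42147827148438), 136.5993194580078)
scene deck [369.7 201.9] 5246 ctr [696.6  53. ] size [119.4 255.9] 3.1
scene handle [166.9 284.6] 573 ctr [ 450.3 -343.8] size [ 19.7 126.3] 83.5
scene blade [219.5 329. ] 918 ctr [ 579.3 -356.2] size [57.4 76.6] 83.3
```

View pics/crop1.png

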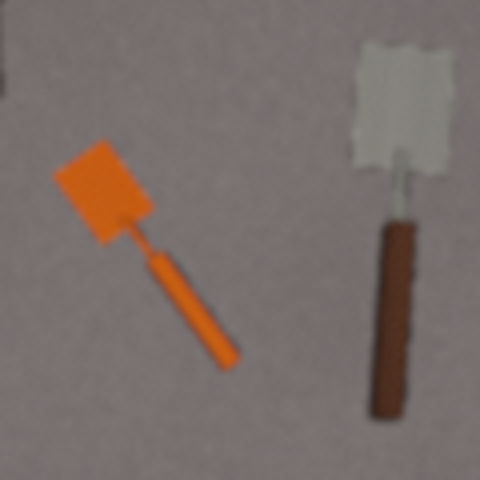

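The crop confirms the large steel spatula with the dark wooden handle. In crop pixels its blade front is at about (407,45) and its handle rear at about (386,418). Next I compute its pose.

```bash
python3 - <<'E'
from h import *
from scipy.optimize import least_squares
def proj(n,X):
    c=manip.get_calibration(n);K,P=c['intrinsics'],c['pose'];v=(X-P[:3,3])@P[:3,:3]
    return np.c_[K[0,0]*v[:,0]/-v[:,2]+K[0,2],-K[1,1]*v[:,1]/-v[:,2]+K[1,2]]
def box(x0,x1,y,z): return np.array([[a,b,c] for a in(x0,x1) for b in(-y,y) for c in(0,z)],float)
B={'handle':box(-65,55,9,26),'blade':box(90,170,30,3)}
seeds={'top':dict(handle=(377,235),blade=(381,182)),'scene':dict(handle=(167,285),blade=(217,330))}
obs={}
for n in seeds:
    im=cv2.imread(f'pics/{n}0.png').astype(int);b,g,r=im[...,0],im[...,1],im[...,2];mx=im.max(2)
    bg=np.median(im[250:270,330:360].reshape(-1,3),0) if n=='top' else None
    M=dict(blade=((g-r)>-6)&(im.min(2)>95),handle=(r>1.5*b)&(mx<115))
    for k,p in seeds[n].items():
        m,c,s=blob(cv2.morphologyEx(M[k].astype(np.uint8),cv2.MORPH_OPEN,np.ones((3,3))) if k=='blade' else M[k],p);obs[n,k]=cv2.moments(m.astype(np.uint8),True)
        print(n,k,c,s)
def cent(n,k,p,full=False):
    c,s=np.cos(p[2]),np.sin(p[2]);X=B[k]@np.array([[c,s,0],[-s,c,0],[0,0,1]])+[p[0],p[1],0]
    h=cv2.convexHull(proj(n,X).astype(np.float32));m=cv2.moments(h);return np.array([m['m10']/m['m00'],m['m01']/m['m00']]),m['m00']
def f(p,keys): return np.concatenate([cent(n,k,p)[0]-[obs[n,k]['m10']/obs[n,k]['m00'],obs[n,k]['m01']/obs[n,k]['m00']] for n,k in keys])
for keys in ([('top','handle'),('top','blade')],[('scene','handle'),('scene','blade')],list(obs)):
    r=least_squares(f,[450,-342,-.11],args=(keys,),x_scale=[1,1,.01],diff_step=1e-4);print(r.x.round(3),r.fun.round(2),[(round(cent(n,k,r.x)[1]),obs[n,k]['m00']) for n,k in keys])
# board pose: edges of white deck from corners; puck
for n,p in (('top',(216,133)),('scene',(368,200))):
    im=cv2.imread(f'pics/{n}0.png');m,c,s=blob(im.min(2)>105,p)
    cnt=max(cv2.findContours(m.astype(np.uint8),0,1)[0],key=len)
    w=ray(n,cnt[:,0],36);print(n,cv2.boxPoints(cv2.minAreaRect(w.astype(np.float32))).round(1).tolist())
E
```

```text
top handle [377.92899408 234.6183432 ] [373 211  11  48 338]
top blade [380.35251799 182.94844125] [367 166  27  43 834]
scene handle [166.87008547 284.66837607] [144 263  47  45 585]
scene blade [216.69164715 329.47384856] [ 192  306   50   48 1281]
[ 4.48662e+02 -3.42883e+02 -1.12000e-01] [-0.07  0.67  0.07 -0.71] [(485, 338.0), (767, 834.0)]
[ 4.49738e+02 -3.41827e+02 -1.09000e-01] [ 0.21  0.22 -0.2  -0.19] [(683, 585.0), (1331, 1281.0)]
[ 4.49300e+02 -3.42231e+02 -1.10000e-01] [-0.35  0.41 -0.33 -0.97 -0.09  0.27 -0.56 -0.08] [(485, 338.0), (767, 834.0), (682, 585.0), (1331, 1281.0)]
top [[629.4000244140625, 177.6999969482422], [643.4000244140625, -84.9000015258789], [764.5999755859375, -78.4000015258789], [750.5999755859375, 184.10000610351562]]
scene [[629.9000244140625, 177.5], [643.9000244140625, -78.0999984741211], [763.2000122070312, -71.5], [749.2000122070312, 184.0]]
```

```bash
python3 -m pendant '[{"roll":-1,"gripper":1},{"roll":-1,"gripper":1},{"x":-1,"y":-1,"gripper":1},{"x":-1,"y":-1,"gripper":1},{"x":-1,"y":-1,"gripper":1},{"x":-1,"y":-1,"gripper":1},{"x":-1,"y":-1,"gripper":1},{"x":-1,"y":-1,"gripper":1},{"x":-1,"y":-1,"gripper":1},{"x":-1,"y":-1,"gripper":1},{"x":-1,"y":-1,"gripper":1},{"x":-1,"y":-1,"gripper":1},{"x":-1,"y":-1,"gripper":1},{"x":-1,"y":-1,"gripper":1},{"x":-1,"y":-1,"gripper":1},{"x":-1,"y":-1,"gripper":1},{"x":-1,"y":-1,"gripper":1},{"x":-1,"y":-1,"gripper":1},{"y":-1,"gripper":1},{"y":-1,"gripper":1}]'
```

```text
schema error: expected keys x, y, z, roll, gripper
```

```bash
python3 -m pendant '[{"y":-1,"gripper":1},{"y":-1,"gripper":1},{"y":-1,"gripper":1},{"y":-1,"gripper":1},{"y":-1,"gripper":1},{"y":-1,"gripper":1},{"y":-1,"gripper":1},{"y":-1,"gripper":1},{"y":-1,"gripper":1},{"y":-1,"gripper":1},{"y":-1,"gripper":1},{"y":-1,"gripper":1},{"y":-1,"gripper":1},{"y":-1,"gripper":1},{"y":-1,"gripper":1},{"y":-1,"gripper":1},{"y":-1,"gripper":1},{"y":-1,"gripper":1},{"z":1,"gripper":1},{"z":1,"gripper":1}]'; python3 -c "
from station import manip;s=manip.observe();print(s['time'],s['ee_pos'],s['orientation'],s['q'])"
```

```text
0.1 [183.05564607 623.1001686  201.69353979] [-3.13999136e+00  2.27749223e-05  2.85578940e+00] [-1.35082694  0.62920952  0.03847277  1.51821059 -0.02700707  0.99629266
 -0.02000867]schema error: expected keys x, y, z, roll, gripper
```

All five keys are needed in every row.

```bash
python3 -m pendant '[{"x":0,"y":0,"z":0,"roll":-1,"gripper":1},{"x":0,"y":0,"z":0,"roll":-1,"gripper":1},{"x":-1,"y":-1,"z":0,"roll":0,"gripper":1},{"x":-1,"y":-1,"z":0,"roll":0,"gripper":1},{"x":-1,"y":-1,"z":0,"roll":0,"gripper":1},{"x":-1,"y":-1,"z":0,"roll":0,"gripper":1},{"x":-1,"y":-1,"z":0,"roll":0,"gripper":1},{"x":-1,"y":-1,"z":0,"roll":0,"gripper":1},{"x":-1,"y":-1,"z":0,"roll":0,"gripper":1},{"x":-1,"y":-1,"z":0,"roll":0,"gripper":1},{"x":-1,"y":-1,"z":0,"roll":0,"gripper":1},{"x":-1,"y":-1,"z":0,"roll":0,"gripper":1},{"x":-1,"y":-1,"z":0,"roll":0,"gripper":1},{"x":-1,"y":-1,"z":0,"roll":0,"gripper":1},{"x":-1,"y":-1,"z":0,"roll":0,"gripper":1},{"x":-1,"y":-1,"z":0,"roll":0,"gripper":1},{"x":-1,"y":-1,"z":0,"roll":0,"gripper":1},{"x":-1,"y":-1,"z":0,"roll":0,"gripper":1},{"x":0,"y":-1,"z":0,"roll":0,"gripper":1},{"x":0,"y":-1,"z":0,"roll":0,"gripper":1}]'; python3 -c "
from station import manip;s=manip.observe();print(s['time'],s['ee_pos'],s['orientation'],s['q'])"
```

```text
time: 2.6
ee_pos: [530.6, 130.9, 201.9]
orientation: [-3.141, -0.001, 3.03]
ft_force: [0.5, -0.2, -0.2]
grip_width: 93.8
grasp_force: 0.0
2.6 [530.55496302 130.8725003  201.92961673] [-3.14113609e+00 -9.58929243e-04  3.02981949e+00] [-0.30266545  0.48037087  0.01388375  1.80872137 -0.00845314  0.85361875
  1.17423332]
```

```bash
python3 -m pendant '[{"x":0,"y":-1,"z":0,"roll":0,"gripper":1},{"x":0,"y":-1,"z":0,"roll":0,"gripper":1},{"x":0,"y":-1,"z":0,"roll":0,"gripper":1},{"x":0,"y":-1,"z":0,"roll":0,"gripper":1},{"x":0,"y":-1,"z":0,"roll":0,"gripper":1},{"x":0,"y":-1,"z":0,"roll":0,"gripper":1},{"x":0,"y":-1,"z":0,"roll":0,"gripper":1},{"x":0,"y":-1,"z":0,"roll":0,"gripper":1},{"x":0,"y":-1,"z":0,"roll":0,"gripper":1},{"x":0,"y":-1,"z":0,"roll":0,"gripper":1},{"x":0,"y":-1,"z":0,"roll":0,"gripper":1},{"x":0,"y":-1,"z":0,"roll":0,"gripper":1},{"x":0,"y":-1,"z":0,"roll":0,"gripper":1},{"x":0,"y":-1,"z":0,"roll":0,"gripper":1},{"x":0,"y":-1,"z":0,"roll":0,"gripper":1},{"x":0,"y":-1,"z":0.5,"roll":0,"gripper":1},{"x":0,"y":-1,"z":0.5,"roll":0,"gripper":1},{"x":0,"y":-1,"z":0.5,"roll":0,"gripper":1},{"x":-0.35,"y":-1,"z":0.5,"roll":0,"gripper":1},{"x":0,"y":-0.2,"z":0.5,"roll":0,"gripper":1}]'; python3 - <<'E'
from h import *
s=manip.observe();print(s['time'],s['ee_pos'],s['orientation'],s['q'])
c=manip.get_calibration('wrist');im=manip.read_camera('wrist');cv2.imwrite('pics/w1.png',im[:,:,::-1])
np.savez('w1.npz',K=c['intrinsics'],P=c['pose'])
E
```

```text
time: 5.1
ee_pos: [485.8, -347.7, 139.0]
orientation: [-3.141, -0.0, 3.028]
ft_force: [-0.1, 0.8, -0.4]
grip_width: 93.7
grasp_force: 0.0
5.1 [ 485.75884725 -347.65704518  139.0390181 ] [-3.14088245e+00 -2.09144197e-04  3.02807040e+00] [ 0.54834367  0.62676781  0.04022404  1.73541159 -0.03251035  0.77992856
  2.06131703]
```

View pics/w1.png

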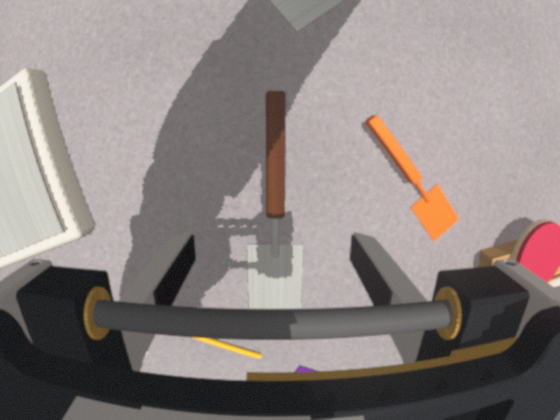

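The wrist view shows the handle centred between the fingers and parallel to them, rear at (275,93) and front end at (275,215). I'll check the numbers with the fisheye model.

```bash
python3 - <<'E'
from h import *
d=np.load('w1.npz');K,P=d['K'],d['P']
for (u,v),z in [((275,93),26),((275,214.5),26),((275,245),3)]:
    x,y=(u-K[0,2])/K[0,0],(v-K[1,2])/K[1,1];r=np.hypot(x,y);e=np.array([np.sin(r)*x/r,-np.sin(r)*y/r,-np.cos(r)])
    w=P[:3,:3]@e;o=P[:3,3];print((o+w*(z-o[2])/w[2]).round(1))
E
```

```text
[ 387.9 -333.8   26. ]
[ 500.  -346.4   26. ]
[ 540.  -350.7    3. ]
```

```bash
python3 -m pendant '[{"x":0.05,"y":0.08,"z":1,"roll":0,"gripper":1},{"x":0,"y":0,"z":1,"roll":0,"gripper":1},{"x":0,"y":0,"z":1,"roll":0,"gripper":1},{"x":0,"y":0,"z":1,"roll":0,"gripper":1},{"x":0,"y":0,"z":0.4,"roll":0,"gripper":1},{"x":0,"y":0,"z":0.36,"roll":0,"gripper":1},{"x":0,"y":0,"z":0,"roll":0,"gripper":0.5},{"x":0,"y":0,"z":0,"roll":0,"gripper":0},{"x":0,"y":0,"z":0,"roll":0,"gripper":0},{"x":0,"y":0,"z":0,"roll":0,"gripper":0},{"x":0,"y":0,"z":0,"roll":0,"gripper":0},{"x":0,"y":0,"z":0,"roll":0,"gripper":0},{"x":0,"y":0,"z":0,"roll":0,"gripper":0},{"x":0,"y":0,"z":0,"roll":0,"gripper":0}]'
```

```text
time: 6.9
ee_pos: [485.1, -344.0, 20.9]
orientation: [-3.141, 0.0, 3.03]
ft_force: [-1.0, 0.1, -1.3]
grip_width: 17.3
grasp_force: 18.9
```

```bash
python3 -m pendant '[{"x":0,"y":0,"z":-0.4,"roll":0,"gripper":0},{"x":0,"y":0,"z":-0.6,"roll":0,"gripper":0},{"x":0,"y":0,"z":-1,"roll":0,"gripper":0},{"x":0,"y":0,"z":-1,"roll":-0.4,"gripper":0},{"x":0,"y":0,"z":0,"roll":-0.5,"gripper":0},{"x":0,"y":0,"z":0,"roll":-0.5,"gripper":0},{"x":0,"y":0,"z":0,"roll":-0.5,"gripper":0},{"x":0,"y":0,"z":0,"roll":0,"gripper":0},{"x":0.2,"y":0.5,"z":0,"roll":0,"gripper":0},{"x":0.2,"y":1,"z":0,"roll":0,"gripper":0},{"x":0.2,"y":1,"z":0,"roll":0,"gripper":0},{"x":0.2,"y":1,"z":0,"roll":0,"gripper":0},{"x":0.2,"y":1,"z":0,"roll":0,"gripper":0},{"x":0.2,"y":1,"z":0,"roll":0,"gripper":0},{"x":0,"y":1,"z":0,"roll":0,"gripper":0},{"x":0,"y":1,"z":0,"roll":0,"gripper":0},{"x":0,"y":0.8,"z":0,"roll":0,"gripper":0},{"x":0,"y":0.6,"z":0,"roll":0,"gripper":0},{"x":0,"y":0,"z":0,"roll":0,"gripper":0},{"x":0,"y":0,"z":0,"roll":0,"gripper":0}]'; python3 - <<'E'
from h import *
s=manip.observe();print(s['time'],s['ee_pos'],s['orientation'],s['q'])
for n in ('scene','top'):
    im=manip.read_camera(n);cv2.imwrite(f'pics/{n}1.png',im[:,:,::-1])
a=cv2.imread('pics/scene1.png')[100:300,130:400];b=cv2.imread('pics/top1.png')[90:290,160:400]
cv2.imwrite('pics/both1.png',np.vstack([cv2.resize(a,(400,296)),cv2.resize(b,(400,333))[:300]]))
E
```

```text
time: 9.4
ee_pos: [443.1, -124.0, 96.0]
orientation: [-3.141, 0.0, -3.088]
ft_force: [-0.6, -0.4, -1.6]
grip_width: 16.5
grasp_force: 30.0
9.4 [ 443.12519121 -124.01653764   96.02530378] [-3.14101849e+00  2.38996011e-04 -3.08779914e+00] [ 0.19649254  0.53954372  0.02133044  2.1357357  -0.02329201  0.46613961
  1.86018699]
```

View pics/both1.png

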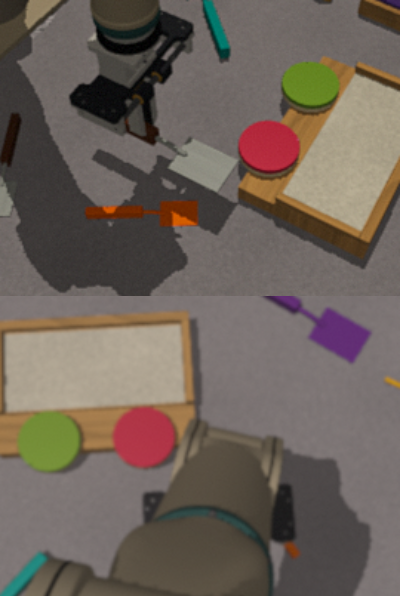

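The spatula is held level, with its blade front edge at about (230,177) in the upper part, to the robot side of the rose puck. The pucks are untouched. I'll measure the tip.

```bash
python3 - <<'E'
from h import *
im=cv2.imread('pics/scene1.png').astype(int)
b,g,r=im[...,0],im[...,1],im[...,2]
m,c,s=blob(cv2.morphologyEx((((g-r)>-6)&(im.min(2)>95)).astype(np.uint8),cv2.MORPH_OPEN,np.ones((3,3))),(267,212))
cnt=max(cv2.findContours(m.astype(np.uint8),0,1)[0],key=len)[:,0]
w=ray('scene',cnt,78);rc=cv2.minAreaRect(w.astype(np.float32));print(c,s,rc)
R=np.array([[.9986,.0534],[-.0534,.9986]]);O=np.array([636.3,49])
print('board frame box',((cv2.boxPoints(rc)-O)@R.T).round(1).tolist())
print('tcp',R@(np.array([443.1,-124.0])-O),'rose',R@(np.array([589.,-24.8])-O))
E
```

```text
[267.30728617 210.86272439] [245 194  46  36 947] ((537.8941040039062, -119.88803100585938), (81.10570526123047, 61.087120056152344), 3.636195421218872)
board frame box [[-148.1, -133.3], [-147.5, -194.3], [-66.4, -193.5], [-67.0, -132.4]]
tcp [-202.16772 -162.44092] rose [-51.1747  -71.17086]
```

```bash
python3 -m pendant '[{"x":0.2,"y":0,"z":0.8,"roll":0,"gripper":0},{"x":0,"y":0,"z":0.8,"roll":0,"gripper":0},{"x":0,"y":0,"z":0.5,"roll":0,"gripper":0},{"x":0,"y":0,"z":0.34,"roll":0,"gripper":0},{"x":0,"y":0,"z":0,"roll":0,"gripper":0},{"x":0,"y":0,"z":0,"roll":0,"gripper":0}]'; python3 -m pendant '[{"x":0,"y":0.4,"z":0,"roll":0,"gripper":0},{"x":0,"y":0.6,"z":0,"roll":0,"gripper":0},{"x":0,"y":0.7,"z":0,"roll":0,"gripper":0},{"x":0,"y":0.7,"z":0,"roll":0,"gripper":0},{"x":0,"y":0.6,"z":0,"roll":0,"gripper":0},{"x":0,"y":0.4,"z":0,"roll":0,"gripper":0},{"x":0,"y":0.3,"z":0,"roll":0,"gripper":0},{"x":0,"y":0,"z":0,"roll":0,"gripper":0},{"x":0,"y":0,"z":0,"roll":0,"gripper":0}]'
python3 - <<'E'
from h import *
im=manip.read_camera('scene');cv2.imwrite('pics/s2.png',cv2.resize(im[90:260,180:400,::-1],None,fx=3,fy=3))
E
```

```text
time: 10.25
ee_pos: [438.4, -123.7, 35.3]
orientation: [-3.141, 0.001, -3.087]
ft_force: [-0.2, 0.7, -1.4]
grip_width: 17.0
grasp_force: 30.0
time: 11.38
ee_pos: [433.1, -31.8, 35.0]
orientation: [-3.141, 0.0, -3.088]
ft_force: [0.3, -0.2, -0.7]
grip_width: 16.7
grasp_force: 30.0
```

View pics/s2.png

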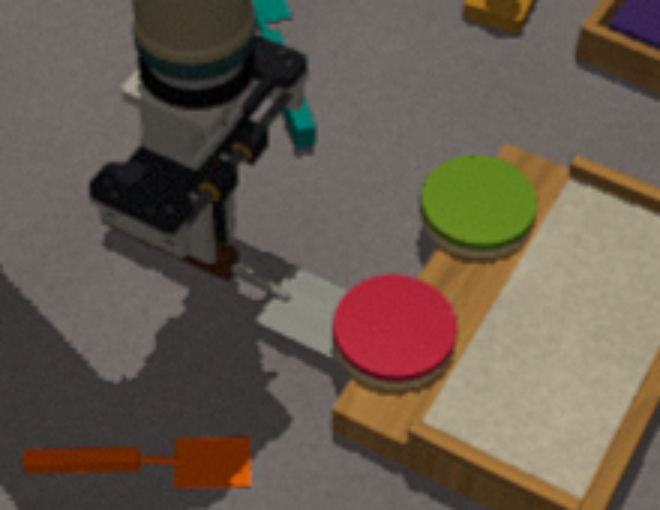

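The blade is under the rose puck's overhang and its front edge passes below the red rim near (335,335). Now I lift to about 30 degrees.

```bash
python3 -m pendant '[{"x":0,"y":0,"z":-0.24,"roll":0,"gripper":0},{"x":0,"y":0,"z":-0.24,"roll":0,"gripper":0},{"x":-0.06,"y":0,"z":-0.24,"roll":0,"gripper":0},{"x":-0.06,"y":0,"z":-0.24,"roll":0,"gripper":0},{"x":-0.06,"y":0,"z":-0.24,"roll":0,"gripper":0},{"x":-0.08,"y":0,"z":-0.22,"roll":0,"gripper":0},{"x":-0.08,"y":0,"z":-0.22,"roll":0,"gripper":0},{"x":-0.08,"y":0,"z":-0.22,"roll":0,"gripper":0},{"x":0,"y":0,"z":0,"roll":0,"gripper":0},{"x":0,"y":0,"z":0,"roll":0,"gripper":0}]'
python3 - <<'E'
from h import *
im=manip.read_camera('scene');cv2.imwrite('pics/s3.png',cv2.resize(im[90:260,180:400,::-1],None,fx=3,fy=3))
E
```

```text
time: 12.68
ee_pos: [443.5, -30.7, 81.4]
orientation: [3.142, 0.0, -3.087]
ft_force: [0.0, 0.6, -0.7]
grip_width: 16.6
grasp_force: 30.0
```

View pics/s3.png

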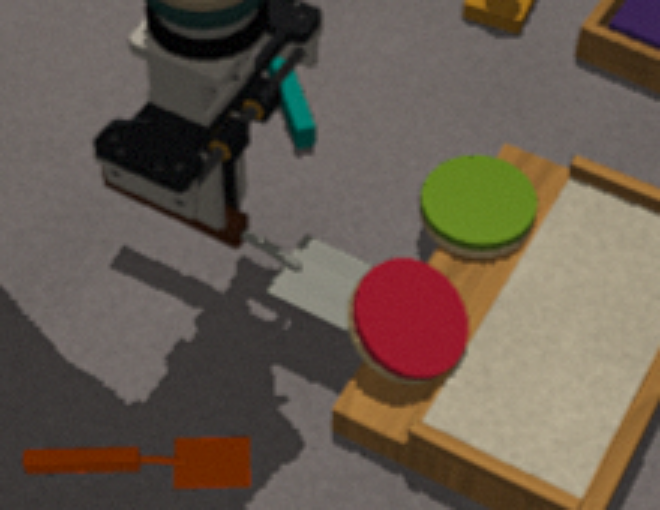

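The puck is tilted roughly 25–30°, its far rim is against the step and the blade tip is under the front at about (352,325). I continue along the arc to about 70°.

```bash
python3 -m pendant '[{"x":-0.11,"y":0,"z":-0.19,"roll":0,"gripper":0},{"x":-0.11,"y":0,"z":-0.19,"roll":0,"gripper":0},{"x":-0.11,"y":0,"z":-0.18,"roll":0,"gripper":0},{"x":-0.13,"y":0,"z":-0.14,"roll":0,"gripper":0},{"x":-0.13,"y":0,"z":-0.14,"roll":0,"gripper":0},{"x":-0.13,"y":0,"z":-0.14,"roll":0,"gripper":0},{"x":-0.09,"y":0,"z":-0.1,"roll":0,"gripper":0},{"x":-0.09,"y":0,"z":-0.1,"roll":0,"gripper":0},{"x":0,"y":0,"z":0,"roll":0,"gripper":0}]'
python3 - <<'E'
from h import *
im=manip.read_camera('scene');cv2.imwrite('pics/s4.png',cv2.resize(im[90:260,180:400,::-1],None,fx=3,fy=3))
E
```

```text
time: 13.85
ee_pos: [466.3, -29.4, 111.1]
orientation: [-3.142, 0.0, -3.087]
ft_force: [0.3, -0.3, -1.8]
grip_width: 17.1
grasp_force: 30.0
```

View pics/s4.png

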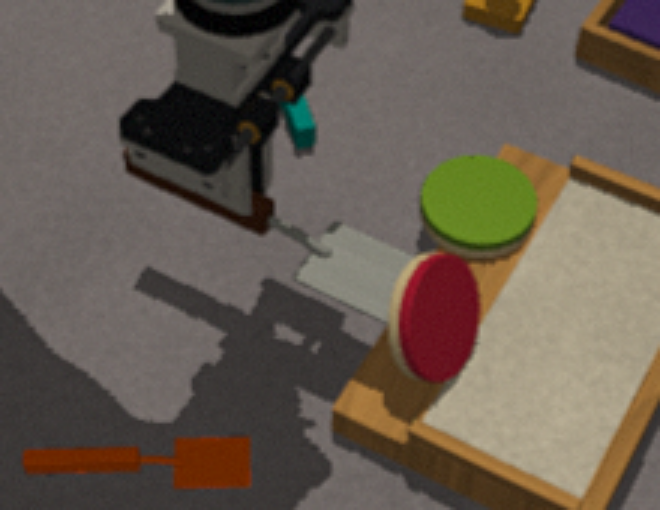

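The puck stands at about 65–70° at the step with the blade tip behind its cream face, near (395,300). Now I push it on over the top.

```bash
python3 -m pendant '[{"x":-0.14,"y":0,"z":-0.08,"roll":0,"gripper":0},{"x":-0.14,"y":0,"z":-0.08,"roll":0,"gripper":0},{"x":-0.14,"y":0,"z":-0.08,"roll":0,"gripper":0},{"x":-0.15,"y":0,"z":-0.06,"roll":0,"gripper":0},{"x":-0.15,"y":0,"z":-0.05,"roll":0,"gripper":0},{"x":-0.15,"y":0,"z":-0.05,"roll":0,"gripper":0},{"x":-0.16,"y":0,"z":-0.03,"roll":0,"gripper":0},{"x":-0.16,"y":0,"z":-0.03,"roll":0,"gripper":0},{"x":-0.16,"y":0,"z":-0.03,"roll":0,"gripper":0},{"x":-0.16,"y":0,"z":0,"roll":0,"gripper":0},{"x":-0.16,"y":0,"z":0,"roll":0,"gripper":0},{"x":-0.16,"y":0,"z":0,"roll":0,"gripper":0},{"x":0,"y":0,"z":0,"roll":0,"gripper":0},{"x":0,"y":0,"z":0,"roll":0,"gripper":0}]'
python3 - <<'E'
from h import *
im=manip.read_camera('scene');cv2.imwrite('pics/s5.png',cv2.resize(im[90:260,180:440,::-1],None,fx=3,fy=3))
E
```

```text
time: 15.65
ee_pos: [511.5, -27.0, 123.1]
orientation: [3.142, -0.0, -3.087]
ft_force: [-0.5, 1.5, -1.5]
grip_width: 17.2
grasp_force: 30.0
```

View pics/s5.png

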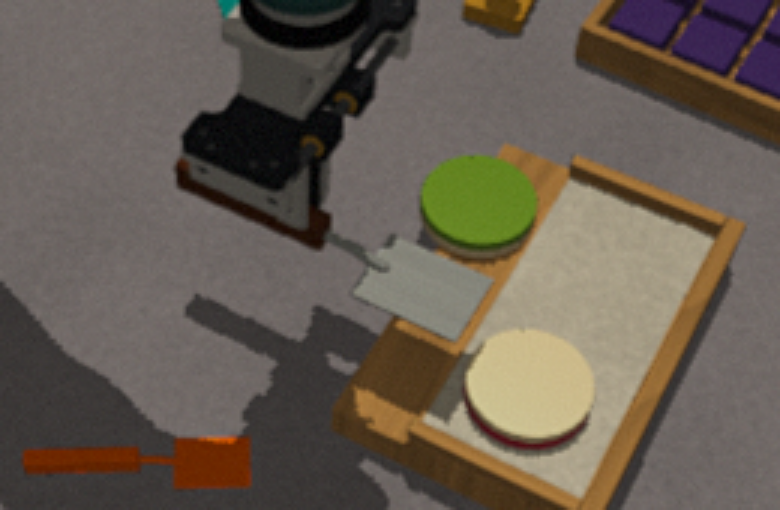

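The puck lies flat on the white deck with its cream side up, centre at about (529,385) in the crop. The green puck has not moved. I take the spatula back to the open bench.

```bash
python3 -m pendant '[{"x":0.5,"y":0,"z":0,"roll":0,"gripper":0},{"x":0.7,"y":-0.3,"z":0,"roll":0,"gripper":0},{"x":0.54,"y":-0.6,"z":0,"roll":0,"gripper":0},{"x":0,"y":-1,"z":0,"roll":0,"gripper":0},{"x":0,"y":-1,"z":0,"roll":0,"gripper":0},{"x":0,"y":-1,"z":0,"roll":0,"gripper":0},{"x":0,"y":-1,"z":0,"roll":0,"gripper":0},{"x":0,"y":-1,"z":0,"roll":0,"gripper":0},{"x":0,"y":-1,"z":0,"roll":0,"gripper":0},{"x":0,"y":-1,"z":0,"roll":0,"gripper":0},{"x":0,"y":-1,"z":0,"roll":0,"gripper":0},{"x":0,"y":-1,"z":0,"roll":0,"gripper":0},{"x":0,"y":-1,"z":0,"roll":0,"gripper":0},{"x":0,"y":-1,"z":0,"roll":0,"gripper":0},{"x":0,"y":-0.7,"z":0,"roll":0,"gripper":0},{"x":0,"y":0,"z":0.8,"roll":0,"gripper":0},{"x":0,"y":0,"z":0.9,"roll":0,"gripper":0},{"x":0,"y":0,"z":0.9,"roll":0,"gripper":0},{"x":0,"y":0,"z":0.6,"roll":0,"gripper":0},{"x":0,"y":0,"z":0,"roll":0,"gripper":0}]'
```

```text
time: 18.2
ee_pos: [484.5, -343.4, 42.2]
orientation: [3.14, -0.002, -3.087]
ft_force: [-0.4, 0.7, -1.3]
grip_width: 17.2
grasp_force: 30.0
```

```bash
python3 -m pendant '[{"x":0,"y":0,"z":0.3,"roll":0,"gripper":0},{"x":0,"y":0,"z":0.3,"roll":0,"gripper":0},{"x":0,"y":0,"z":0.2,"roll":0,"gripper":0},{"x":0,"y":0,"z":0.05,"roll":0,"gripper":0},{"x":0,"y":0,"z":0,"roll":0,"gripper":0},{"x":0,"y":0,"z":0,"roll":0,"gripper":0.4},{"x":0,"y":0,"z":0,"roll":0,"gripper":0.8},{"x":0,"y":0,"z":0,"roll":0,"gripper":1},{"x":0,"y":0,"z":0,"roll":0,"gripper":1},{"x":0,"y":0,"z":0,"roll":0,"gripper":1},{"x":0,"y":0,"z":-0.5,"roll":0,"gripper":1},{"x":0,"y":0,"z":-1,"roll":0,"gripper":1},{"x":0,"y":0,"z":-1,"roll":0,"gripper":1},{"x":0,"y":0,"z":-1,"roll":0,"gripper":1},{"x":0,"y":0,"z":-1,"roll":0,"gripper":1},{"x":0,"y":0,"z":0,"roll":0,"gripper":1},{"x":0,"y":0,"z":0,"roll":0,"gripper":1}]'
python3 - <<'E'
from h import *
im=manip.read_camera('scene')[:,:,::-1].astype(int);cv2.imwrite('pics/s6.png',im)
hsv=cv2.cvtColor(im.astype(np.uint8),cv2.COLOR_BGR2HSV)
m,c,s=blob((hsv[...,2]>170)&(hsv[...,1]>60)&(hsv[...,0]>15)&(hsv[...,0]<32),(356,218));
R=np.array([[.9986,.0534],[-.0534,.9986]]);O=np.array([636.3,49])
print('cream',c,s,R@(ray('scene',c,54)[0]-O))
b,g,r=im[...,0],im[...,1],im[...,2]
m,c,s=blob((g>110)&(b<70)&(r<150),(339,156));print('green',c,s)
E
```

```text
time: 20.32
ee_pos: [485.0, -343.6, 134.2]
orientation: [3.141, -0.001, -3.087]
ft_force: [-0.1, 1.3, 0.0]
grip_width: 94.1
grasp_force: 0.0
cream [356.45915033 216.95179739] [ 335  199   44   37 1224] [ 55.12861609 -71.50578899]
green [339.56215006 155.83762598] [320 142  40  29 893][ WARN:0@1.907] global loadsave.cpp:1063 imwrite_ Unsupported depth image for selected encoder is fallbacked to CV_8U.
```

View pics/s6.png

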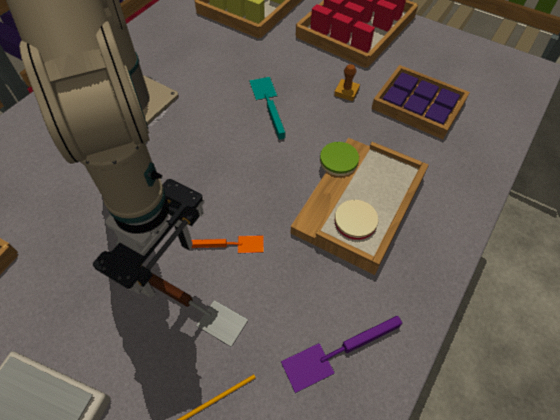

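The spatula lies flat on the bench with its blade at (225,322) and has been released. The puck is cream side up at (356,217), 55 mm beyond the step and 72 mm from the board's middle. The green puck is unmoved. I hand the job in.

```bash
python3 -c "
from station import manip;print(manip.sign_off())"
```

```text
the job is handed in; nothing more can be done
None
```

The job is handed in: the rose puck lies cream side up on the white deck, 55 mm beyond the step, the spatula is flat on the bench and released, and the green puck was not moved; the hand-in returned no verdict.

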